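# Hang the fallen price ticket back in its row on the rail

## Task

The yellow price ticket has fallen over on the worktop. Stand it upright on its feet on the worktop and let go of it, so that it can be taken afresh by the front and back of its ridge; then hang it astride the ticket rail between the red and the green ticket, seated on the bar with its groove. The row is packed, so slide the neighbours apart along the bar to make room, but keep them hanging on the bar all the time, and do not knock over the tins or the mug.

Things in the scene. Friction and masses are not known exactly. Their poses are not given: they have to be found in the camera images.
- rail: Fixed steel ticket rail on the worktop between slicer and scale, running away from the robot. Origin on the worktop under its middle, z up, y along the bar towards the robot. A post 12 mm thick, 174 mm high, at y = +101 and -101 mm stops the tickets: 190 mm between posts. Feet 76 mm across. The worktop is z = 0; clear spot to set things down: world x 0.43, y -0.14.
- rail_bar (a point): middle of the bar's axis, 140 mm above the worktop; axes as the rail's; the bar is round, 12 mm thick. The worktop's front edge runs askew in the world: from about (x 0.45, y 0.12) over (0.40, -0.07) to (0.35, -0.26). Beside the rail the pan of the scale is 136 mm high, 35 mm and more from the bar; the slicer stands on the other side
- yellow_ticket: Rigid tent-shaped price ticket, 102 mm high, 0.14 to 0.28 kg; starts lying on a panel, ridge roughly to the right (-y). Yellow ridge on two black panels 5 mm thick, 36 mm wide, spreading to feet 66 mm apart outside; it stands by itself. Origin midway between the feet, z up through the ridge, y along the ridge, x front to back. Centre of mass at z = 55 mm
- yellow_ridge (a point): middle of the yellow ridge, at z = 93 mm on the ticket, 17 mm above the worktop when lying; axes as the ticket's. Ridge 30 mm front to back, parallel sides, z = 72 to 102 mm; 38 mm long, 42 mm over the round 9 mm screw caps in the middle of its ends. Pinched lightly (3 N) by these caps and lifted, the ticket swings till its panels hang down; in the row its ends have no room for fingers
- yellow_groove (a point): where the bar's axis lies when the ticket is seated: at z = 74 mm, below the V groove (90 degrees, along y) in the underside of the ridge; axes as the ticket's. Seated, the feet hang 66 mm above the worktop
- red_ticket: Same ticket with a red ridge (same frame and sizes), hanging on the bar; slides along it with light friction. It and the green one are neighbours, either may be nearer the robot; 15 to 40 mm gap between them at the start
- green_ticket: Same ticket with a green ridge (same frame and sizes), hanging on the bar next to the red one
- blue_ticket: Same ticket with a blue ridge (same frame and sizes), hanging last on the bar, at the end away from the robot; it may be pushed along by its neighbour
- yeast_tin: round blue tin with black lid, 60 mm wide, 75 mm high, standing at the right of the worktop; origin at its underside, z up
- paprika_tin: round red and yellow tin with pale lid, 54 mm wide, 85 mm high, standing at the right of the worktop; origin at its underside, z up
- coffee_mug: cream mug, 78 mm wide, 87 mm high, standing at the left of the worktop in front of the slicer; origin at its underside, z up

How it is judged (in metres and radians):
On the way:
1. the yellow ticket stands upright on its feet on the worktop, let go (height (world z) of yellow_ticket between -0.004 and 0.006 m and angle between yellow_ticket's own z axis and vertical below 0.1 rad and contact force between the fingers and yellow_ticket below 0.1 N), for 0.2 s.
At the end, for the whole second after the job is handed in: All four tickets hang at rest seated on the bar (feet's level 61 to 71 mm above the worktop, within 12 mm of the bar's line, within 0.15 rad of upright), and the yellow one is between the red and the green: within 70 mm of each, these two at least 80 mm apart, yellow along the bar within 0.12 rad (z of yellow_ticket in the frame of rail between 0.061 and 0.071 m and x of yellow_ticket in the frame of rail between -0.012 and 0.012 m and angle between each of yellow_ticket, red_ticket, green_ticket, blue_ticket's own z axis and vertical below 0.15 rad and linear speed of each of yellow_ticket, red_ticket, green_ticket, blue_ticket below 0.03 m/s and z of red_ticket in the frame of rail between 0.061 and 0.071 m and x of red_ticket in the frame of rail between -0.012 and 0.012 m and z of green_ticket in the frame of rail between 0.061 and 0.071 m and x of green_ticket in the frame of rail between -0.012 and 0.012 m and z of blue_ticket in the frame of rail between 0.061 and 0.071 m and x of blue_ticket in the frame of rail between -0.012 and 0.012 m and angle between the y axis of yellow_ticket and the y axis of rail, either way round below 0.12 rad and distance between yellow_ticket and red_ticket below 0.07 m and distance between yellow_ticket and green_ticket below 0.07 m and distance between red_ticket and green_ticket above 0.08 m); the robot touches nothing.
It fails at once if the red ticket comes off the bar or is tipped (z of red_ticket in the frame of rail above 0.084 m or z of red_ticket in the frame of rail below 0.048 m or angle between red_ticket's own z axis and vertical above 0.6 rad).
It fails at once if the green ticket comes off the bar or is tipped (z of green_ticket in the frame of rail above 0.084 m or z of green_ticket in the frame of rail below 0.048 m or angle between green_ticket's own z axis and vertical above 0.6 rad).
It fails at once if the blue ticket comes off the bar or is tipped (z of blue_ticket in the frame of rail above 0.084 m or z of blue_ticket in the frame of rail below 0.048 m or angle between blue_ticket's own z axis and vertical above 0.6 rad).
It fails at once if a tin or the mug is knocked over (angle between any of yeast_tin, paprika_tin, coffee_mug's own z axis and vertical above 0.5 rad).
It also fails if it takes over 72 s, if anything falls off the work surface, if the arm or the gripper's body presses on something with over 40 N, if the wrist force passes 120 N, or if a joint passes its speed limit or range.

## Robot

A 6-joint arm with a two-finger parallel gripper is mounted at the origin on a cart in front of the work surface, level with it; the furniture and walls round the work are solid. World frame = base frame: x ahead of the robot, y to its left, z up, the work surface at z = 0. Lengths are in mm, angles in rad, forces in N, time in s.
With the tool pointing down it reaches from about 250 to 850 mm from the base axis. Payload 12.5 kg.
Tool frame: the origin (TCP) lies midway between the tips of the shut fingers; the grasp point (between the pads) lies 19 mm behind it; z points along the fingers, y is the line along which they close (so a half turn about z gives the same grasp; the last joint's range is limited). The gripper opens to 93 mm and grips with 3 to 60 N. Pads are 15 mm wide; open, the fingers measure 128 mm over their backs; the gripper's body (75 mm by 188 mm) begins 65 mm behind the grasp point.
Start: joints at [-1.3, 0.351, 1.652, -0, 1.139, -0.085], TCP at [191.605, -515.53, 218.633] pointing down, gripper open.
Joint ranges: [-2.75, 2.75], [-0.79, 2.1], [0.01, 2.65], [-1.57, 4.71], [0.07, 3.14], [-2.87, 2.87]. Speed limits (rad/s): [2.22, 2.22, 2.79, 3.14, 3.14, 3.14].

## Interface

Orientations are given as a unit quaternion [x, y, z, w].
In Python, from workcell import env gives the robot as it stands.
- The arm moves only by the tool step_arm, never from a script. Its argument "rows" is a list of rows, each an object with "rotation": the turn, a rotation vector about the tool's x, y, z in rad, a list of three; "slide": the shift along the tool's x, y, z in m, a list of three; "jaw": the finger opening in m, from 0 to 0.093. A call has 1 to 8 rows; each row shifts and turns the commanded pose from where the row before left it, along the tool's axes as they then stand; what a row does not reach is not made up. A row lasts 1/10 s, in which the tool goes at most 50 mm and 8.59 degrees, less where a joint would pass 70% of its speed; a pose out of reach is approached as far as the arm can. A call is refused whole if a number of a shift passes 0.05 or a number of a turn 0.15, either way. A call with a gripper value outside its range is refused whole. The fingers move at their own pace and stop on an object; the grip force is fixed at half the most. Time passes only in rows, so rows that do not move let the fingers close. It gives the time, the measured TCP pose, the force, the opening and the grip force at its end, in the units of the state.
- env.get_state(): the state, without advancing time (a new reading comes with each control period).
- env.get_image(name): name is "side" or "top"; returns a dict with "img" (400x640x3 uint8, red, green, blue), "intrinsics" (3x3 intrinsics, pixels), "D" ([k1, k2, p1, p2, k3] as OpenCV has them; the pictures are not rectified), "origin" and "rotation" of the camera in the world. Camera axes: x right, y up, looking along -z (the intrinsics and any distortion apply to the point x, -y, -z); pixel columns grow to the right and rows downward; lengths in mm; the calibration is good to about 2 mm. A picture is of the moment at which its call begins. There is no depth.
- env.sign_off(): hands the job in; it is judged then, once.
Trained networks look in the newest picture that a camera, given by its name, has taken for a name from the list of things; names that differ only in an ending like _2 or _b are one class to them, and where a whole thing is asked for, a point or a joint stands for the part that bears it (a point fixed in the world has none). Each returns a list of dicts, best first, with "conf" (0 to 1); they miss things now and then, are a little off and sometimes report something else, mostly with a low value. They report only what shows in the picture. A call takes as long as a camera call.
- env.find_in(thing, camera): "position" ([x, y, z] in mm, in world coordinates, good to about 4 mm: the middle of the surface that is visible of it).
The state is a dict: "time": time; "q": joint angles; "dq": joint speeds; "tau": joint torques, N m; "ee_pos": TCP position; "tool_rot": TCP orientation; "wrist_force": force on the tool from outside, world axes, zero at the start; "wrist_torque": the same for the moment, N m; "gripper_width": finger opening in mm; "grip_force": force on a finger pad.
Only numpy, scipy, OpenCV 4.12 (cv2) and the standard library are available. Lean on these libraries where they do the work, as an engineer would, in place of code of your own. Each camera call takes 0.05 s, during which the arm holds its last target. There are 200 camera calls.

## Working session

There is one attempt and no reset: what is moved stays moved. The work goes in short steps, Python scripts to look and compute and a tool call to move; the robot and the scene stay as the last step left them, time stands still between calls to the robot, and variables do not carry over. Pictures are saved under pics/ and viewed, at most 10 in all, crops included, and the job is handed in when it is done.

Besides the shell and the picture viewer there is one more tool, called in YAML: its name, and indented under it one key for each argument. step_arm: Moves the arm, as the interface text tells. Its arguments: {"type":"object","properties":{"rows":{"type":"array"}},"required":["rows"]}

```bash
mkdir -p pics
cat > h.py <<'E'
import numpy as np, cv2, sys
from workcell import env
from scipy.spatial.transform import Rotation as R
np.set_printoptions(precision=1,suppress=True)
def pic(n,f):
    d=env.get_image(n); cv2.imwrite('pics/'+f,d['img'][:,:,::-1]); return d
def ray(d,u,v):
    K=np.array(d['intrinsics'],float);D=np.array(d['D'],float)
    p=cv2.undistortPoints(np.array([[[u,v]]],float),K,D)[0,0]
    Rm=np.array(d['rotation'],float); Rm=Rm if Rm.shape==(3,3) else R.from_quat(Rm).as_matrix()
    r=Rm@np.array([p[0],-p[1],-1]); return np.array(d['origin'],float),r/np.linalg.norm(r)
def atz(d,u,v,z):
    o,r=ray(d,u,v); return o+r*(z-o[2])/r[2]
def proj(d,P):
    K=np.array(d['intrinsics'],float);D=np.array(d['D'],float)
    Rm=np.array(d['rotation'],float); Rm=Rm if Rm.shape==(3,3) else R.from_quat(Rm).as_matrix()
    c=(np.atleast_2d(P)-np.array(d['origin']))@Rm; c=c*[1,-1,-1]
    return cv2.projectPoints(c,np.zeros(3),np.zeros(3),K,D)[0][:,0]
E
python3 - <<'E'
from h import *
s=env.get_state(); print(s)
for c in ['side','top']:
    d=pic(c,c+'0.png'); print(c,d['origin'],d['rotation'],d['intrinsics'])
    for t in ['rail','rail_bar','yellow_ticket','yellow_ridge','red_ticket','green_ticket','blue_ticket','yeast_tin','paprika_tin','coffee_mug']:
        r=env.find_in(t,c); print(t,[(np.array(x['position']),round(x['conf'],2)) for x in r[:2]])
E
```

```text
{'time': 0.0, 'q': array([-1.3,  0.4,  1.7, -0. ,  1.1, -0.1]), 'dq': array([ 0., -0.,  0., -0.,  0.,  0.]), 'tau': array([ -0. , -49.7, -28.5,   0.1,   0. ,  -0. ]), 'ee_pos': array([ 191.5, -515.2,  218.1]), 'tool_rot': array([ 1. ,  0.2, -0. , -0. ]), 'wrist_force': array([-0.6,  0.1, -0.2]), 'wrist_torque': array([-0., -0.,  0.]), 'grip_force': 0.0, 'gripper_width': 92.84387692354241}
side [  471.2 -1118.9   763.8] [ 0.5 -0.   0.   0.9] [[452.6   0.  322.3]
 [  0.  452.6 196.8]
 [  0.    0.    1. ]]
rail [(array([ 509. , -277.4,  117.1]), 0.84)]
rail_bar [(array([ 507.3, -281.9,  116.2]), 0.95)]
yellow_ticket [(array([ 411.2, -116.2,   35.3]), 0.71)]
yellow_ridge [(array([ 419.2, -116.3,   34.9]), 0.7)]
red_ticket [(array([ 609.7, -328.6,  150.3]), 0.61)]
green_ticket [(array([ 542.1, -305.9,  127. ]), 0.84), (array([ 381.1, -511.3,   67.4]), 0.31)]
blue_ticket [(array([ 656.6, -350.7,  147.3]), 0.56)]
yeast_tin [(array([ 379.9, -505.4,   69.6]), 0.61)]
paprika_tin [(array([ 318.8, -463.1,   69.1]), 0.71), (array([ 543.5, -307.5,  129. ]), 0.28)]
coffee_mug [(array([541.1, 199. ,  54.1]), 0.85)]
top [ 407.8 -120.4 1365.7] [-0.   0.   0.7 -0.7] [[376.3   0.  315.3]
 [  0.  376.3 197.5]
 [  0.    0.    1. ]]
rail [(array([ 512.1, -282.5,   25.6]), 0.84)]
rail_bar [(array([ 511.2, -283.4,   21.6]), 0.59)]
yellow_ticket [(array([ 419.9, -106.9,   44.9]), 0.79)]
yellow_ridge [(array([ 417.2, -109.1,   45.8]), 0.59)]
red_ticket [(array([ 607.1, -309.1,  166.2]), 0.61)]
green_ticket [(array([ 552.8, -286.4,  169.3]), 0.72)]
blue_ticket [(array([ 652.5, -330.4,  160.7]), 0.48)]
yeast_tin [(array([ 381.5, -479. ,   71.8]), 0.66)]
paprika_tin [(array([ 319.3, -435.1,   83. ]), 0.68)]
coffee_mug [(array([550.9, 240.5,  36.5]), 0.86), (array([ 512.4, -283.5,   17.5]), 0.29)]
```

View pics/side0.png

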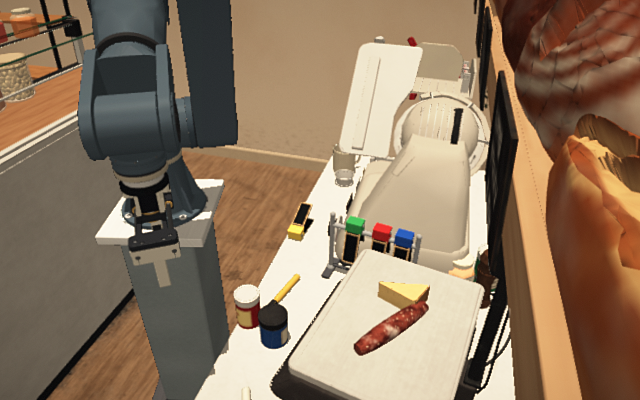

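View pics/top0.png

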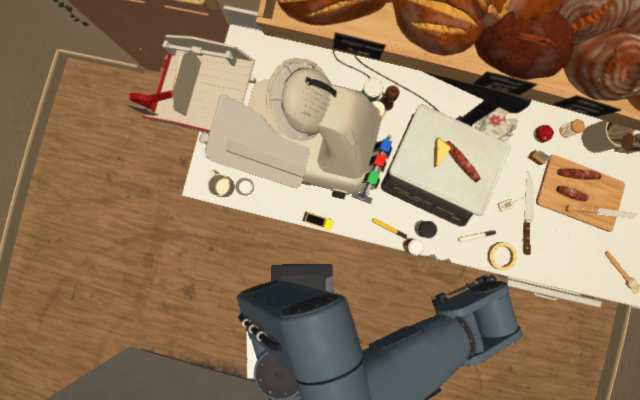

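```bash
cat >> h.py <<'E'
def blobs(d):
    h=cv2.cvtColor(d['img'],cv2.COLOR_RGB2HSV); o={}
    for n,(a,b) in dict(yellow=(24,33),green=(50,75),blue=(100,125),red=(0,8)).items():
        m=((h[...,0]>=a)&(h[...,0]<=b)&(h[...,1]>170)&(h[...,2]>70)).astype(np.uint8)
        k,l,s,c=cv2.connectedComponentsWithStats(m)
        o[n]=[(c[i],s[i]) for i in np.argsort(-s[1:,4])+1 if s[i,4]>15][:6]
    return o
E
python3 - <<'E'
from h import *
ims=[]
for c,boxes in [('side',[(270,190,160,100)]),('top',[(285,125,160,115)])]:
    d=env.get_image(c)
    for n,l in blobs(d).items(): print(c,n,[(x[0],x[1]) for x in l])
    np.savez(c+'.npz',**{k:np.array(v) for k,v in d.items()})
    for x,y,w,h in boxes: ims.append(cv2.resize(d['img'][y:y+h,x:x+w],None,fx=2.7 if c=='top' else 2.7,fy=2.7,interpolation=cv2.INTER_CUBIC))
cv2.imwrite('pics/crop.png',np.vstack(ims)[:,:,::-1])
E
```

```text
side yellow []
side green []
side blue [(array([403.8, 238. ]), array([395, 229,  19,  19, 254], dtype=int32))]
side red [(array([569.8,  20. ]), array([ 545,    0,   64,   53, 1260], dtype=int32)), (array([609.4,  88.7]), array([573,  69,  67,  37, 688], dtype=int32)), (array([610.8,  31.1]), array([558,   0,  82,  56, 560], dtype=int32)), (array([407.9, 314.7]), array([389, 300,  39,  31, 418], dtype=int32)), (array([608.6,  14.8]), array([578,   0,  58,  39, 276], dtype=int32)), (array([381.3, 232.2]), array([372, 223,  20,  21, 271], dtype=int32))]
top yellow [(array([327.8, 223.9]), array([324, 219,   9,  11,  65], dtype=int32))]
top green []
top blue [(array([385.2, 145.6]), array([380, 140,  11,  13,  93], dtype=int32))]
top red [(array([533.6,  37.1]), array([ 491,   11,   83,   57, 2495], dtype=int32)), (array([152.6,  91.5]), array([129,  53,  43,  59, 437], dtype=int32)), (array([544.6, 132.3]), array([536, 126,  17,  15, 163], dtype=int32)), (array([379.6, 159.8]), array([373, 153,  14,  15, 126], dtype=int32)), (array([571.9, 172.7]), array([560, 169,  25,   9, 122], dtype=int32)), (array([456.5, 154.2]), array([448, 142,  19,  20, 109], dtype=int32))]
```

View pics/crop.png

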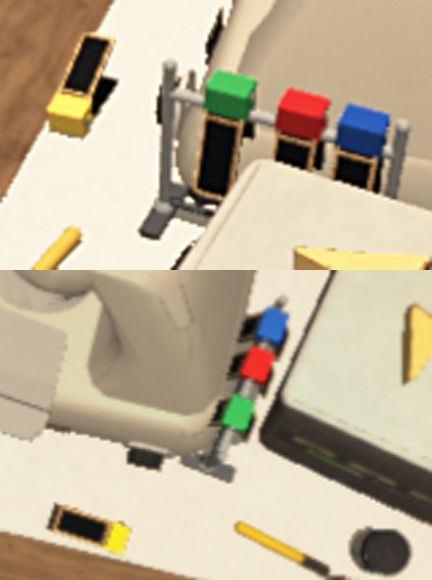

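```bash
cat >> h.py <<'E'
from scipy.optimize import least_squares
HUE=dict(yellow=(20,36),green=(50,85),blue=(100,125),red=(0,8))
def mask(d,n,box):
    h=cv2.cvtColor(d['img'],cv2.COLOR_RGB2HSV);a,b=HUE[n]
    m=((h[...,0]>=a)&(h[...,0]<=b)&(h[...,1]>110)&(h[...,2]>50)).astype(np.uint8)
    z=np.zeros_like(m);x,y,w,q=box;z[y:y+q,x:x+w]=1
    m=m*z; k,l,s,c=cv2.connectedComponentsWithStats(m)
    i=np.argmax(s[1:,4])+1; return l==i
def feat(m):
    v,u=np.nonzero(m);c=np.cov(u,v); return np.array([u.mean(),v.mean()]),c,len(u)
BOX=np.array([[x,y,z] for x in(-15,15) for y in(-19,19) for z in(72,102)],float)
def hfeat(d,P):
    q=proj(d,P).astype(np.float32);h=cv2.convexHull(q);M=cv2.moments(h);a=M['m00']
    return np.array([M['m10']/a,M['m01']/a]),np.array([[M['mu20'],M['mu11']],[M['mu11'],M['mu02']]])/a,a
def railpts(p,s): # p: x,y,yaw of rail; s coordinate along rail y
    return lambda P:(P+[0,s,0])@R.from_euler('z',p[2]).as_matrix().T+[p[0],p[1],0]
def load(c):
    z=np.load(c+'.npz'); return {k:z[k] for k in z.files}
E
cat > fit.py <<'E'
from h import *
D={c:load(c) for c in('side','top')}
bx=dict(side=(330,190,110,80),top=(355,125,50,70))
F={}
for c in D:
    for n in('green','red','blue'):
        F[c,n]=feat(mask(D[c],n,bx[c]))
        print(c,n,F[c,n][0],F[c,n][2])
def res(p):
    r=[]
    for i,n in enumerate(('green','red','blue')):
        P=railpts(p,p[3+i])(BOX+[0,0,66])
        for c in D:
            f=hfeat(D[c],P); w=1 if c=='side' else 1
            r+=list((f[0]-F[c,n][0])*w)
    return np.array(r)
s=least_squares(res,[600,-310,np.radians(155+0)-np.pi/2,45,-10,-60])
print('rail',s.x,'yawdeg',np.degrees(s.x[2]),'res',s.fun)
for c in D:
  print(c,'bar ends/posts', proj(D[c],railpts(s.x,0)(np.array([[0,101,174],[0,-101,174],[0,101,0],[0,101,140]],float))))
# yellow
by=dict(side=(280,195,40,50),top=(300,205,40,30))
Fy={c:feat(mask(D[c],'yellow',by[c])) for c in D}
print(Fy['side'],Fy['top'])
t=np.arctan2(18,102)
def lyp(p,P): # lying: ticket z -> horizontal, x down
    # ticket z axis dir = heading p[2], tilted up? line foot(33,0)-(15,102) on table
    a=np.array([33,0,0.]);Q=P-a
    ux=np.array([-18,0,102])/np.hypot(18,102); up=np.array([-102,0,-18])/np.hypot(18,102)
    l=Q@ux; h=Q@up; y=Q[:,1]
    c,sn=np.cos(p[2]),np.sin(p[2])
    return np.c_[p[0]+l*c-y*sn,p[1]+l*sn+y*c,h]
def resy(p):
    r=[]
    for c in D:
        f=hfeat(D[c],lyp(p,BOX)); r+=list(f[0]-Fy[c][0])
    f=hfeat(D['side'],lyp(p,BOX))
    return np.array(r)
# yaw from full ticket panel: use dark+yellow principal axis later
for yaw in np.radians([-110,-105,-100,-95,-90,-85]):
    s2=least_squares(lambda q:resy([q[0],q[1],yaw]),[430,-60]);
    e=[hfeat(D[c],lyp([*s2.x,yaw],BOX))[1]-Fy[c][1] for c in D]
    pts=lyp([*s2.x,yaw],np.array([[0,0,93],[0,0,87],[-33,0,0],[33,0,0],[-33,18,0],[-33,-18,0]],float))
    print(np.degrees(yaw),s2.x,s2.fun,[x.round(1).tolist() for x in e],pts[0]);
    print([proj(D[c],pts[2:]).round(0).tolist() for c in D])
E
python3 fit.py
python3 - <<'E'
from h import *
d=load('top'); 
m=cv2.resize(d['img'][205:235,295:340],None,fx=12,fy=12,interpolation=cv2.INTER_CUBIC)
e=load('side'); k=cv2.resize(e['img'][195:245,280:325],None,fx=12,fy=12,interpolation=cv2.INTER_CUBIC)[:600]
m=cv2.copyMakeBorder(m,0,k.shape[0]-m.shape[0],0,0,0)
cv2.imwrite('pics/y.png',cv2.resize(np.hstack([m,k]),(800,444))[:,:,::-1])
E
```

```text
side green [354.4 224.9] 256
side red [381.5 232. ] 306
side blue [403.8 238.2] 278
top green [372.7 177.8] 122
top red [379.8 159.7] 146
top blue [385.4 145.5] 117
rail [ 597.6 -308.3    1.1   45.   -10.   -60.6] yawdeg 65.00017102686722 res [ 3.6 -0.4 -0.1 -1.7 -0.6 -0.9 -0.5  1.  -1.2 -0.7 -0.   1.2]
side bar ends/posts [[335.9 210.5]
 [421.9 235. ]
 [333.4 267.6]
 [335.4 222.5]]
top bar ends/posts [[366.5 191.3]
 [391.3 134.1]
 [360.8 195.3]
 [365.2 192.1]]
(array([295.3, 231.9]), array([[18.6,  0.8],
       [ 0.8, 16.4]]), 208) (array([327.8, 223.9]), array([[ 5.1, -1.4],
       [-1.4,  9.5]]), 82)
-110.0 [436.8 -60. ] [ 0.6  0.2  0.7 -0.2] [[[2.6, 0.0], [0.0, 2.7]], [[3.1, 0.9], [0.9, -0.0]]] [ 403.5 -151.5   16.3]
[[[307.0, 202.0], [309.0, 219.0], [313.0, 204.0], [301.0, 201.0]], [[307.0, 216.0], [305.0, 215.0], [309.0, 211.0], [305.0, 221.0]]]
-105.00000000000001 [430. -60.] [ 0.8  0.8  1.4 -0.5] [[[2.0, -0.4], [-0.4, 3.0]], [[3.0, 1.0], [1.0, 0.1]]] [ 404.8 -154.    16.3]
[[[305.0, 202.0], [306.0, 219.0], [311.0, 203.0], [299.0, 201.0]], [[307.0, 218.0], [305.0, 217.0], [308
[... 335 characters left out ...]
.9], [-0.9, 3.7]], [[3.0, 1.3], [1.3, 0.1]]] [ 406.1 -157.8   16.3]
[[[300.0, 202.0], [301.0, 219.0], [307.0, 203.0], [294.0, 202.0]], [[307.0, 222.0], [305.0, 222.0], [308.0, 217.0], [307.0, 227.0]]]
-90.0 [404.5 -58.3] [0.1 1.1 1.8 0.1] [[[-1.0, -0.9], [-0.9, 4.0]], [[3.0, 1.4], [1.4, 0.1]]] [ 404.5 -155.6   16.3]
[[[297.0, 202.0], [297.0, 218.0], [303.0, 202.0], [290.0, 202.0]], [[307.0, 224.0], [304.0, 224.0], [307.0, 219.0], [307.0, 230.0]]]
-85.0 [396.2 -58.5] [0.1 1.  1.8 0.2] [[[-1.7, -0.7], [-0.7, 4.2]], [[3.0, 1.6], [1.6, 0.1]]] [ 404.7 -155.4   16.3]
[[[294.0, 202.0], [295.0, 218.0], [301.0, 202.0], [288.0, 202.0]], [[307.0, 226.0], [304.0, 227.0], [306.0, 221.0], [307.0, 232.0]]]
```

View pics/y.png

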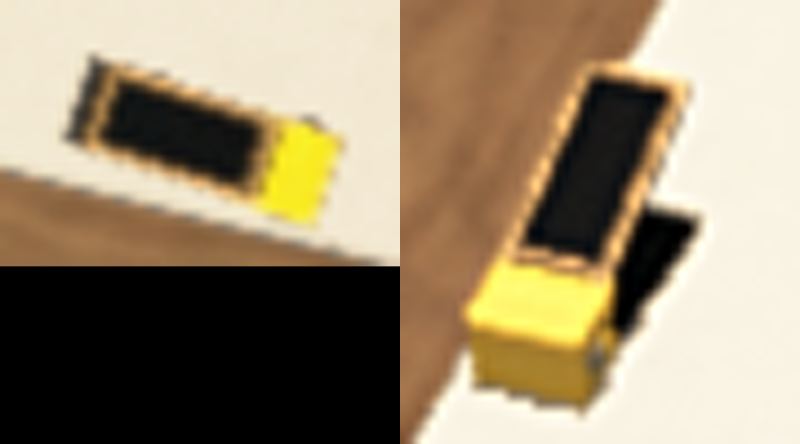

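```bash
python3 - <<'E'
s=open('fit.py').read()
s=s.replace("45,-10,-60])","45,-10,-60],diff_step=1e-2)")
s=s[:s.index('# yaw from')]+'''
C={'side':np.array([[312.6,204.6],[301.4,201.7]]),'top':np.array([[307.4,212.0],[304.6,221.3]])}
def r3(p):
    r=list(resy(p)*2)
    for c in D: r+=list((proj(D[c],lyp(p,np.array([[-33,18,0],[-33,-18,0.]])))-C[c]).ravel())
    return np.array(r)
s2=least_squares(r3,[430,-60,-1.87],diff_step=1e-2)
print(s2.x,np.degrees(s2.x[2]),s2.fun)
print(lyp(s2.x,np.array([[0,0,93],[0,0,0],[0,0,55],[0,21,93.]])))
'''
open('fit.py','w').write(s)
E
python3 fit.py
```

```text
side green [354.4 224.9] 256
side red [381.5 232. ] 306
side blue [403.8 238.2] 278
top green [372.7 177.8] 122
top red [379.8 159.7] 146
top blue [385.4 145.5] 117
rail [ 685.7 -347.7    1.2  148.1   83.8   32.8] yawdeg 67.04855572187357 res [ 0.4 -0.3  0.2  0.5  0.3 -0.2  0.2  0.4  0.2 -0.4  0.2  0.3]
side bar ends/posts [[375.3 222.3]
 [467.5 246.4]
 [369.2 280.1]
 [374.1 234.5]]
top bar ends/posts [[379.  164. ]
 [401.3 106.9]
 [371.8 171.5]
 [377.5 165.6]]
(array([295.3, 231.9]), array([[18.6,  0.8],
       [ 0.8, 16.4]]), 208) (array([327.8, 223.9]), array([[ 5.1, -1.4],
       [-1.4,  9.5]]), 82)
[436.1 -58.7  -1.9] -110.46822401242531 [ 0.2 -0.3  0.6  0.4  0.3 -1.3 -0.5 -1.1  0.8 -0.6  0.1 -0. ]
[[ 402.1 -149.9   16.3]
 [ 434.1  -64.1   32.5]
 [ 415.2 -114.8   22.9]
 [ 421.8 -157.2   16.3]]
```

Run:
```python
from h import *
S=load('side');T=load('top')
for n,p in dict(near=(333,215),far=(418.7,237)).items(): print(n,atz(S,*p,172))
a=cv2.resize(S['img'][90:270,320:500],(400,400),interpolation=cv2.INTER_CUBIC)
b=cv2.resize(T['img'][80:210,290:420],(400,400),interpolation=cv2.INTER_CUBIC)
cv2.imwrite('pics/sl.png',np.hstack([a,b])[:,:,::-1])
```

```text
near [ 499.3 -281.1  172. ]
far [ 681.7 -355.7  172. ]
```

View pics/sl.png

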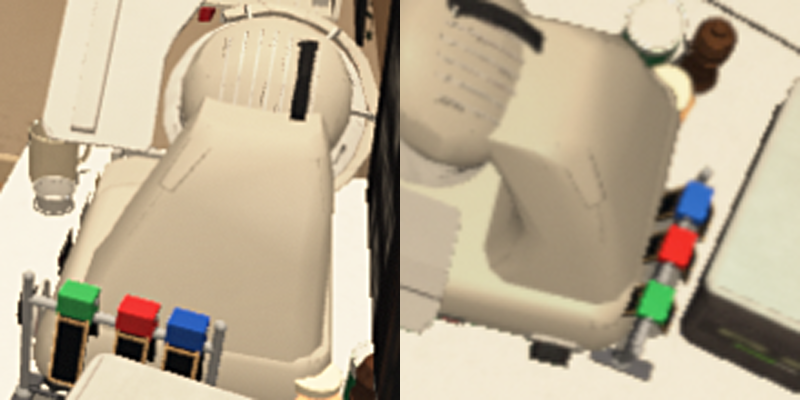

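Run:
```python
from h import *
S=load('side');T=load('top')
def tri(a,b):
    a=(320+a[0]*.45,90+a[1]*.45);b=(290+(b[0]-400)*.325,80+b[1]*.325)
    o1,r1=ray(S,*a);o2,r2=ray(T,*b)
    t=np.linalg.lstsq(np.c_[r1,-r2],o2-o1,rcond=None)[0]
    p,q=o1+t[0]*r1,o2+t[1]*r2; print((p+q)/2,np.linalg.norm(p-q))
tri((165,190),(600,205));tri((210,145),(570,150));tri((210,100),(490,140));tri((325,115),(575,155))
tri((325,350),(680,110))
for p in [(635,300),(660,220),(680,110)]: 
    b=(290+(p[0]-400)*.325,80+p[1]*.325)
    for z in (60,150): print(p,atz(T,*b,z))
# bar-frame check
c=np.array([591,-307.5]);a=np.radians(67.05)
```

```text
[ 636.4 -226.1  247. ] 1.5846174351611326
[ 682.7 -195.7  284.2] 2.1741515569732965
[ 691.5 -120.   299.7] 5.2823490944388745
[ 729.1 -211.6  320.7] 122.21690219763893
[ 782.5 -332.   123.4] 34.253101090427386
(635, 300) [ 563.7 -280.5   60. ]
(635, 300) [ 553.  -269.5  150. ]
(660, 220) [ 655.  -311.8   60. ]
(660, 220) [ 638.  -298.6  150. ]
(680, 110) [ 783.1 -339.1   60. ]
(680, 110) [ 757.2 -324.   150. ]
```

```bash
cat >> h.py <<'E'
def frame(yaw_close,lean_heading,tilt):
    """tool rotation: closing axis horizontal at yaw_close (rad), body leaning toward lean_heading (perp) by tilt"""
    l=np.array([np.cos(lean_heading),np.sin(lean_heading),0])
    z=-np.cos(tilt)*np.array([0,0,1.])-np.sin(tilt)*l
    y=np.array([np.cos(yaw_close),np.sin(yaw_close),0]); y-=z*(y@z);y/=np.linalg.norm(y)
    return np.c_[np.cross(y,z),y,z]
def plan(Rt,pts,s=None,R0=None,p0=None):
    """print turn (tool frame) to reach Rt and slides to successive TCP pts with Rt"""
    s=s or env.get_state(); R0=R.from_quat(s['tool_rot']).as_matrix() if R0 is None else R0
    p=np.array(s['ee_pos']) if p0 is None else p0
    for sg in(1,-1):
        M=Rt*[sg,sg,1]; w=R.from_matrix(R0.T@M).as_rotvec()
        print('turn',w.round(3),'deg',round(np.degrees(np.linalg.norm(w)),1),'rows',int(np.ceil(np.linalg.norm(w)/.149)))
        q=p
        for t in pts: print('   slide mm',(M.T@(np.array(t)-q)).round(1)); q=np.array(t)
def st():
    s=env.get_state(); print(round(s['time'],2),'p',np.array(s['ee_pos']),'F',np.array(s['wrist_force']),'w',round(s['gripper_width'],1),'gf',round(s['grip_force'],1),'q',np.array(s['q']).round(2))
    M=R.from_quat(s['tool_rot']).as_matrix(); print('y',M[:,1].round(3),'z',M[:,2].round(3)); return s
E
python3 - <<'E'
from h import *
s=st()
yaw=np.radians(-110.5); Rt=frame(yaw+np.pi/2,yaw,np.radians(35))
g=np.array([402.1,-149.9,16.8]); tcp=g+12*Rt[:,2]
print(Rt,tcp)
plan(Rt,[tcp-150*Rt[:,2],tcp])
E
```

```text
1.2 p [ 191.6 -515.5  218.6] F [-0.2 -0.1  0.2] w 93.0 gf 0.0 q [-1.3  0.3  1.6 -0.   1.1 -0.1]
y [ 0.3 -0.9 -0. ] z [-0. -0. -1.]
[[ 0.3  0.9  0.2]
 [ 0.8 -0.4  0.5]
 [ 0.6 -0.  -0.8]] [ 404.5 -143.5    7. ]
turn [ 0.3  0.6 -0.8] deg 59.7 rows 7
   slide mm [225.2  69.1 266. ]
   slide mm [  0.   0. 150.]
turn [ 0.7 -0.3  2.2] deg 133.3 rows 16
   slide mm [-225.2  -69.1  266. ]
   slide mm [ -0.  -0. 150.]
```

```bash
sed -i 's/^np.set_printoptions.*/np.set_printoptions(precision=3,suppress=True)/' h.py
python3 - <<'E'
from h import *
yaw=np.radians(-110.5); Rt=frame(yaw+np.pi/2,yaw,np.radians(35))
g=np.array([402.1,-149.9,16.8]); tcp=g+12*Rt[:,2]
plan(Rt,[tcp-150*Rt[:,2],tcp])
E
```

```text
turn [ 0.262  0.573 -0.83 ] deg 59.7 rows 7
   slide mm [225.2  69.1 266. ]
   slide mm [  0.   0. 150.]
turn [ 0.693 -0.317  2.198] deg 133.3 rows 16
   slide mm [-225.2  -69.1  266. ]
   slide mm [ -0.  -0. 150.]
```

step_arm:
  rows:
    - {"rotation": [0.0374,0.0819,-0.1186],"slide": [0,0,0],"jaw": 0.093}
    - {"rotation": [0.0374,0.0819,-0.1186],"slide": [0,0,0],"jaw": 0.093}
    - {"rotation": [0.0374,0.0819,-0.1186],"slide": [0,0,0],"jaw": 0.093}
    - {"rotation": [0.0374,0.0819,-0.1186],"slide": [0,0,0],"jaw": 0.093}
    - {"rotation": [0.0374,0.0819,-0.1186],"slide": [0,0,0],"jaw": 0.093}
    - {"rotation": [0.0374,0.0819,-0.1186],"slide": [0,0,0],"jaw": 0.093}
    - {"rotation": [0.0374,0.0819,-0.1186],"slide": [0,0,0],"jaw": 0.093}
    - {"rotation": [0,0,0],"slide": [0,0,0],"jaw": 0.093}

```text
time: 2.0
ee_pos: [191.4, -515.9, 217.0]
tool_rot: [0.783, 0.544, 0.248, -0.173]
wrist_force: [-0.6, 0.1, -0.9]
gripper_width: 92.8
grip_force: 0.0
```

step_arm:
  rows:
    - {"rotation": [0,0,0],"slide": [0.032,0.01,0.036],"jaw": 0.07}
    - {"rotation": [0,0,0],"slide": [0.032,0.01,0.036],"jaw": 0.07}
    - {"rotation": [0,0,0],"slide": [0.032,0.01,0.036],"jaw": 0.07}
    - {"rotation": [0,0,0],"slide": [0.032,0.01,0.036],"jaw": 0.07}
    - {"rotation": [0,0,0],"slide": [0.032,0.01,0.036],"jaw": 0.07}
    - {"rotation": [0,0,0],"slide": [0.032,0.01,0.036],"jaw": 0.07}
    - {"rotation": [0,0,0],"slide": [0.032,0.01,0.036],"jaw": 0.07}
    - {"rotation": [0,0,0],"slide": [0,0,0],"jaw": 0.07}

```text
time: 2.8
ee_pos: [372.7, -228.0, 140.4]
tool_rot: [0.784, 0.544, 0.246, -0.173]
wrist_force: [0.3, -0.4, 0.3]
gripper_width: 69.8
grip_force: 0.0
```

Run:
```python
from h import *
st()
yaw=np.radians(-110.5); Rt=frame(yaw+np.pi/2,yaw,np.radians(35))
g=np.array([402.1,-149.9,16.8]); tcp=g+12*Rt[:,2]
plan(Rt,[tcp])
d=pic('side','a1.png')
print(feat(mask(d,'yellow',(280,195,40,50)))[0],proj(d,[g,env.get_state()['ee_pos']]))
```

```text
2.8 p [ 372.727 -227.998  140.367] F [ 0.311 -0.382  0.329] w 69.8 gf 0.0 q [-0.97  0.43  1.91  0.52  1.23 -0.89]
y [ 0.937 -0.349 -0.003] z [ 0.198  0.538 -0.819]
turn [-0.003 -0.    -0.001] deg 0.2 rows 1
   slide mm [ -2.5   0.2 161.1]
turn [-0.     0.004  3.141] deg 180.0 rows 22
   slide mm [  2.5  -0.2 161.1]
[295.35  231.723] [[294.578 233.113]
 [279.414 212.207]]
```

step_arm:
  rows:
    - {"rotation": [0,0,0],"slide": [-0.0025,0,0.04],"jaw": 0.07}
    - {"rotation": [0,0,0],"slide": [0,0,0.04],"jaw": 0.07}
    - {"rotation": [0,0,0],"slide": [0,0,0.04],"jaw": 0.07}
    - {"rotation": [0,0,0],"slide": [0,0,0.025],"jaw": 0.07}
    - {"rotation": [0,0,0],"slide": [0,0,0.015],"jaw": 0.07}
    - {"rotation": [0,0,0],"slide": [0,0,0],"jaw": 0.07}
    - {"rotation": [0,0,0],"slide": [0,0,0],"jaw": 0.07}

```text
time: 3.55
ee_pos: [403.7, -149.7, 9.2]
tool_rot: [0.784, 0.544, 0.247, -0.171]
wrist_force: [0.7, -0.7, -0.0]
gripper_width: 70.3
grip_force: 0.0
```

Run:
```python
from h import *
s=st(); ims=[]
for c,b in [('side',(270,170,70,75)),('top',(290,180,70,75))]:
    d=env.get_image(c);x,y,w,h=b
    ims.append(cv2.resize(d['img'][y:y+h,x:x+w],(400,428),interpolation=cv2.INTER_CUBIC)); print(c,proj(d,s['ee_pos']))
cv2.imwrite('pics/g1.png',np.hstack(ims)[:,:,::-1])
```

```text
3.55 p [ 403.706 -149.655    9.184] F [ 0.699 -0.665 -0.005] w 70.3 gf 0.0 q [-0.81  0.65  2.02  0.72  0.9  -1.03]
y [ 0.936 -0.351  0.001] z [ 0.202  0.537 -0.819]
side [[295.216 235.307]]
top [[329.512 224.125]]
```

View pics/g1.png

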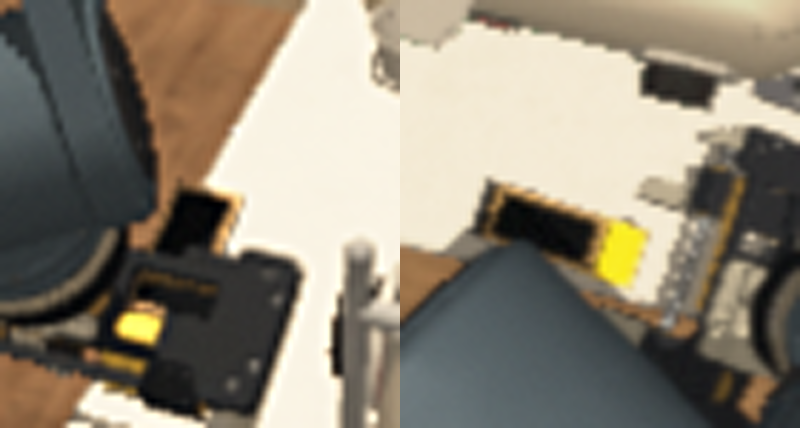

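step_arm:
  rows:
    - {"rotation": [0,0,0],"slide": [0.003,0,0.004],"jaw": 0.06}
    - {"rotation": [0,0,0],"slide": [0,0,0],"jaw": 0.05}
    - {"rotation": [0,0,0],"slide": [0,0,0],"jaw": 0.045}
    - {"rotation": [0,0,0],"slide": [0,0,0],"jaw": 0.0415}
    - {"rotation": [0,0,0],"slide": [0,0,0],"jaw": 0.0415}
    - {"rotation": [0,0,0],"slide": [0,0,0],"jaw": 0.0415}
    - {"rotation": [0,0,0],"slide": [0,0,0],"jaw": 0.0415}
    - {"rotation": [0,0,0],"slide": [0,0,0],"jaw": 0.0415}

```text
time: 4.45
ee_pos: [404.9, -144.0, 7.0]
tool_rot: [0.783, 0.544, 0.247, -0.172]
wrist_force: [-3.2, -0.3, 1.6]
gripper_width: 41.7
grip_force: 7.3
```

step_arm:
  rows:
    - {"rotation": [0,0,0],"slide": [0.006,0,-0.008],"jaw": 0.0415}
    - {"rotation": [0,0,0],"slide": [0.012,0,-0.017],"jaw": 0.0415}
    - {"rotation": [0,0,0],"slide": [0.018,0,-0.025],"jaw": 0.0415}
    - {"rotation": [0,0,0],"slide": [0.018,0,-0.025],"jaw": 0.0415}
    - {"rotation": [0,0,0],"slide": [0.018,0,-0.025],"jaw": 0.0415}
    - {"rotation": [0,0,0],"slide": [0.012,0,-0.017],"jaw": 0.0415}
    - {"rotation": [0,0,0],"slide": [0,0,0],"jaw": 0.0415}
    - {"rotation": [0,0,0],"slide": [0,0,0],"jaw": 0.0415}

```text
time: 5.25
ee_pos: [405.5, -142.5, 150.8]
tool_rot: [0.783, 0.544, 0.247, -0.171]
wrist_force: [-0.2, -0.2, -2.4]
gripper_width: 41.8
grip_force: 7.4
```

Run:
```python
from h import *
s=st(); ims=[]
for c,b in [('side',(250,140,110,118)),('top',(280,170,80,86))]:
    d=env.get_image(c);x,y,w,h=b
    ims.append(cv2.resize(d['img'][y:y+h,x:x+w],(400,428),interpolation=cv2.INTER_CUBIC)); print(c,proj(d,s['ee_pos']))
cv2.imwrite('pics/g2.png',np.hstack(ims)[:,:,::-1])
```

```text
5.25 p [ 405.504 -142.51   150.752] F [-0.235 -0.224 -2.358] w 41.8 gf 7.4 q [-0.8   0.36  1.99  0.6   1.16 -0.79]
y [ 0.937 -0.35   0.001] z [ 0.201  0.537 -0.819]
side [[295.384 189.577]]
top [[328.232 223.72 ]]
```

View pics/g2.png

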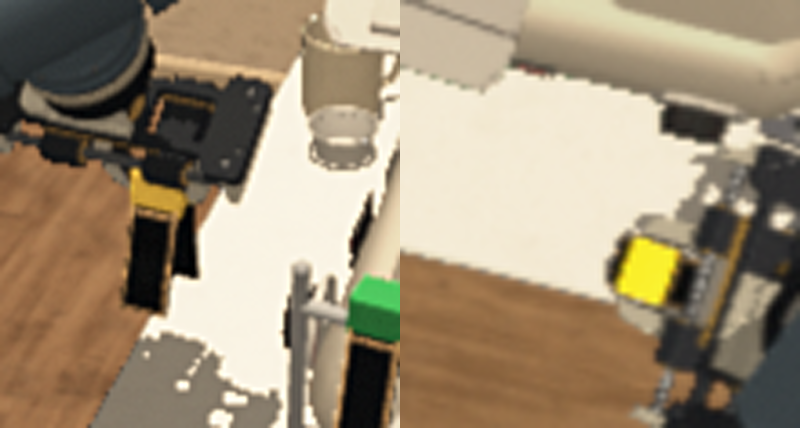

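step_arm:
  rows:
    - {"rotation": [0,0,0],"slide": [0.005,0.0075,0.0035],"jaw": 0.0415}
    - {"rotation": [0,0,0],"slide": [0.005,0.0075,0.0035],"jaw": 0.0415}
    - {"rotation": [0,0,0],"slide": [0.005,0.007,0.0033],"jaw": 0.0415}
    - {"rotation": [0,0,0],"slide": [-0.009,0,0.013],"jaw": 0.0415}
    - {"rotation": [0,0,0],"slide": [-0.009,0,0.013],"jaw": 0.0415}
    - {"rotation": [0,0,0],"slide": [-0.009,0,0.013],"jaw": 0.0415}
    - {"rotation": [0,0,0],"slide": [-0.007,0,0.01],"jaw": 0.0415}
    - {"rotation": [0,0,0],"slide": [0,0,0],"jaw": 0.0415}

```text
time: 6.15
ee_pos: [432.2, -132.3, 90.1]
tool_rot: [0.783, 0.543, 0.247, -0.173]
wrist_force: [-0.3, -0.1, -1.0]
gripper_width: 41.6
grip_force: 7.4
```

step_arm:
  rows:
    - {"rotation": [0,0,0],"slide": [-0.0012,0,0.0016],"jaw": 0.0415}
    - {"rotation": [0,0,0],"slide": [0,0,0],"jaw": 0.0415}
    - {"rotation": [0,0,0],"slide": [0,0,0],"jaw": 0.0415}

```text
time: 6.45
ee_pos: [432.9, -133.2, 90.0]
tool_rot: [0.783, 0.544, 0.248, -0.171]
wrist_force: [-0.8, 0.6, -1.2]
gripper_width: 41.7
grip_force: 7.4
```

step_arm:
  rows:
    - {"rotation": [0,0,0],"slide": [-0.0009,0,0.0012],"jaw": 0.0415}
    - {"rotation": [0,0,0],"slide": [-0.0009,0,0.0012],"jaw": 0.0415}
    - {"rotation": [0,0,0],"slide": [0,0,0],"jaw": 0.0415}
    - {"rotation": [0,0,0],"slide": [0,0,0],"jaw": 0.0415}

```text
time: 6.85
ee_pos: [433.4, -133.6, 87.5]
tool_rot: [0.783, 0.544, 0.248, -0.171]
wrist_force: [-1.0, -1.6, 7.0]
gripper_width: 41.4
grip_force: 7.4
```

Run:
```python
from h import *
F=[]
for i in range(4):
    d=env.get_image('side'); s=env.get_state();F.append(np.r_[s['wrist_force'],s['ee_pos']])
print(np.mean(F,0)); st()
x,y,w,h=260,170,90,90
cv2.imwrite('pics/g3.png',cv2.resize(d['img'][y:y+h,x:x+w],(540,540),interpolation=cv2.INTER_CUBIC)[:,:,::-1])
```

```text
[  -0.777   -1.576    7.934  433.345 -133.565   87.474]
7.05 p [ 433.354 -133.566   87.48 ] F [-0.371 -1.073  7.57 ] w 42.0 gf 7.4 q [-0.74  0.5   1.98  0.67  1.03 -0.85]
y [ 0.937 -0.35   0.002] z [ 0.203  0.537 -0.819]
```

View pics/g3.png

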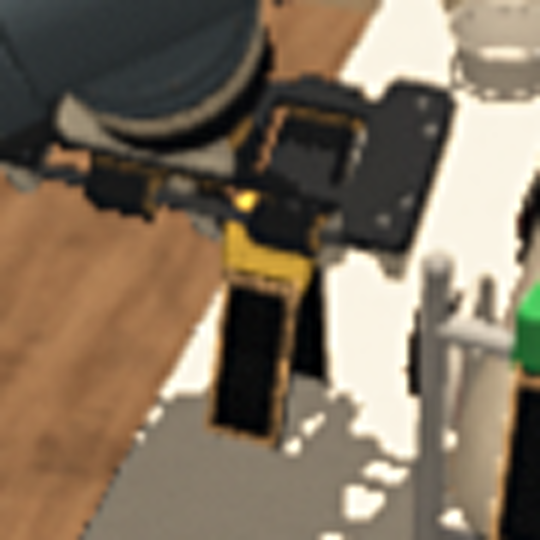

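step_arm:
  rows:
    - {"rotation": [0,0,0],"slide": [0.0005,0,-0.0007],"jaw": 0.0415}
    - {"rotation": [0,0,0],"slide": [0,0,0],"jaw": 0.046}
    - {"rotation": [0,0,0],"slide": [0,0,0],"jaw": 0.055}
    - {"rotation": [0,0,0],"slide": [0,0,0],"jaw": 0.065}
    - {"rotation": [0,0,0],"slide": [0,0,0],"jaw": 0.07}
    - {"rotation": [0,0,0],"slide": [0,0,0],"jaw": 0.07}

```text
time: 7.65
ee_pos: [432.6, -133.0, 87.4]
tool_rot: [0.783, 0.544, 0.247, -0.172]
wrist_force: [0.6, -0.2, -0.1]
gripper_width: 68.9
grip_force: 0.0
```

step_arm:
  rows:
    - {"rotation": [0,0,0],"slide": [0,0,-0.01],"jaw": 0.07}
    - {"rotation": [0,0,0],"slide": [0,0,-0.03],"jaw": 0.07}
    - {"rotation": [0,0,0],"slide": [0,0,-0.045],"jaw": 0.07}
    - {"rotation": [0,0,0],"slide": [0,0,-0.045],"jaw": 0.07}
    - {"rotation": [0,0,0],"slide": [0,0,-0.045],"jaw": 0.07}
    - {"rotation": [0,0,0],"slide": [0.03,0,-0.04],"jaw": 0.07}
    - {"rotation": [0,0,0],"slide": [0.03,0,-0.04],"jaw": 0.07}

```text
time: 8.35
ee_pos: [397.6, -224.8, 332.9]
tool_rot: [0.784, 0.543, 0.247, -0.171]
wrist_force: [0.6, -0.9, 0.4]
gripper_width: 69.9
grip_force: 0.0
```

```bash
cat > yfit.py <<'E'
from h import *
st()
D={c:env.get_image(c) for c in('side','top')}
def see(n,bx,z0,x0):
    F={}
    for c in D:
        try:F[c]=feat(mask(D[c],n,bx[c]));
        except Exception as e: print(c,'no',n)
    def res(p):
        P=BOX@R.from_euler('z',p[2]).as_matrix().T+[p[0],p[1],z0]; r=[]
        for c in F:
            f=hfeat(D[c],P); r+=list(f[0]-F[c][0])+[(np.sqrt(f[2])-np.sqrt(F[c][2]))*.1]+list((f[1]-F[c][1])[[0,0,1],[0,1,1]]*.15)
        return np.array(r)
    s=least_squares(res,[*x0],diff_step=3e-3); print(n,s.x,np.degrees(s.x[2]),s.fun.round(2)); return s.x
E
python3 - <<'E'
from yfit import *
see('yellow',dict(side=(270,170,80,80),top=(290,190,70,60)),0,[431,-139,1.2])
for c in D: cv2.imwrite(f'pics/s4{c}.png',D[c]['img'][:,:,::-1])
a=cv2.resize(D['side']['img'][160:260,250:350],(400,400));b=cv2.resize(D['top']['img'][180:260,280:360],(400,400))
cv2.imwrite('pics/s4.png',np.hstack([a,b])[:,:,::-1])
E
```

```text
8.35 p [ 397.594 -224.765  332.936] F [ 0.634 -0.887  0.439] w 69.9 gf 0.0 q [-0.92  0.21  1.68  0.51  1.61 -0.64]
y [ 0.936 -0.351 -0.   ] z [ 0.201  0.537 -0.819]
yellow [ 427.407 -144.528    1.469] 84.15589266278018 [ 0.34 -0.36  0.1   0.1  -0.29  0.55  0.29  0.42 -0.1  -0.53 -0.09  0.1 ]
```

View pics/s4.png

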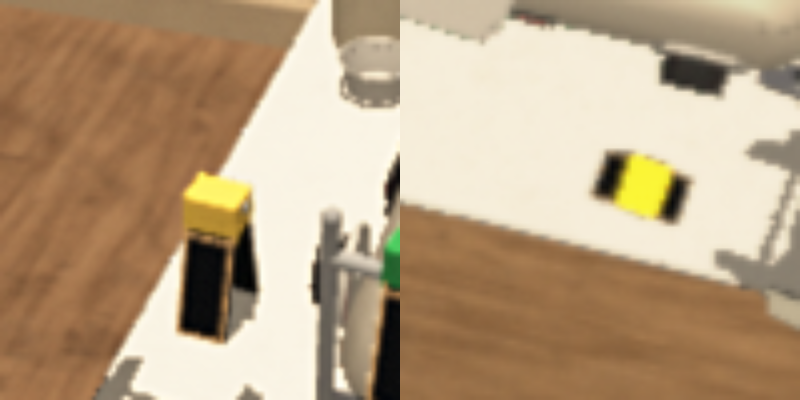

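```bash
cat >> h.py <<'E'
far=np.array([.9208,-.39,0.]); RB=frame(np.radians(67.05),np.radians(157.05),np.radians(30))
C0=np.array([591,-307.5,0])
E
python3 - <<'E'
from h import *
g=np.array([549.3,-289.9,146])+6*far
print(RB.T, g); plan(RB,[g+[0,0,130],g,g-26*far])
E
```

```text
[[-0.797  0.338 -0.5  ]
 [ 0.39   0.921 -0.   ]
 [ 0.46  -0.195 -0.866]] [ 554.825 -292.24   146.   ]
turn [ 0.073 -0.886 -1.595] deg 104.6 rows 13
   slide mm [-116.3   -0.6  137.1]
   slide mm [ 65.    0.  112.6]
   slide mm [ 22.5   0.  -13. ]
turn [-0.858 -0.071  1.367] deg 92.6 rows 11
   slide mm [116.3   0.6 137.1]
   slide mm [-65.   -0.  112.6]
   slide mm [-22.5  -0.  -13. ]
```

step_arm:
  rows:
    - {"rotation": [-0.078,-0.0065,0.1243],"slide": [0,0,0],"jaw": 0.06}
    - {"rotation": [-0.078,-0.0065,0.1243],"slide": [0,0,0],"jaw": 0.06}
    - {"rotation": [-0.078,-0.0065,0.1243],"slide": [0,0,0],"jaw": 0.06}
    - {"rotation": [-0.078,-0.0065,0.1243],"slide": [0,0,0],"jaw": 0.06}
    - {"rotation": [-0.078,-0.0065,0.1243],"slide": [0,0,0],"jaw": 0.06}
    - {"rotation": [-0.078,-0.0065,0.1243],"slide": [0,0,0],"jaw": 0.06}
    - {"rotation": [-0.078,-0.0065,0.1243],"slide": [0,0,0],"jaw": 0.06}
    - {"rotation": [-0.078,-0.0065,0.1243],"slide": [0,0,0],"jaw": 0.06}

```text
time: 9.25
ee_pos: [397.9, -224.4, 330.5]
tool_rot: [0.964, 0.013, 0.266, -0.014]
wrist_force: [-0.6, 0.4, -0.5]
gripper_width: 60.0
grip_force: 0.0
```

step_arm:
  rows:
    - {"rotation": [-0.078,-0.0065,0.1243],"slide": [0,0,0],"jaw": 0.06}
    - {"rotation": [-0.078,-0.0065,0.1243],"slide": [0,0,0],"jaw": 0.06}
    - {"rotation": [-0.078,-0.0065,0.1243],"slide": [0,0,0],"jaw": 0.06}
    - {"rotation": [0,0,0],"slide": [0.03,0,0.034],"jaw": 0.06}
    - {"rotation": [0,0,0],"slide": [0.03,0,0.034],"jaw": 0.06}
    - {"rotation": [0,0,0],"slide": [0.03,0,0.034],"jaw": 0.06}
    - {"rotation": [0,0,0],"slide": [0.026,0,0.034],"jaw": 0.06}
    - {"rotation": [0,0,0],"slide": [0,0,0],"jaw": 0.06}

```text
time: 10.05
ee_pos: [556.9, -283.6, 264.4]
tool_rot: [0.952, -0.175, 0.248, 0.042]
wrist_force: [-1.0, 0.3, 0.0]
gripper_width: 59.9
grip_force: 0.0
```

Run:
```python
from h import *
st()
g=np.array([549.3,-289.9,146])+6*far
plan(RB,[g+[0,0,25],g])
```

```text
10.05 p [ 556.892 -283.634  264.387] F [-1.005  0.339  0.042] w 59.9 gf 0.0 q [-0.6   0.23  1.79  0.2   0.64  1.2 ]
y [-0.353 -0.936 -0.007] z [ 0.457 -0.165 -0.874]
turn [-0.026 -0.04  -3.11 ] deg 178.2 rows 21
   slide mm [45.4 -8.7 81.6]
   slide mm [12.5  0.  21.7]
turn [-0.026  0.016  0.031] deg 2.5 rows 1
   slide mm [-45.4   8.7  81.6]
   slide mm [-12.5  -0.   21.7]
```

step_arm:
  rows:
    - {"rotation": [-0.026,0.016,0.031],"slide": [0,0,0],"jaw": 0.06}
    - {"rotation": [0,0,0],"slide": [-0.015,0.004,0.027],"jaw": 0.06}
    - {"rotation": [0,0,0],"slide": [-0.015,0.0047,0.027],"jaw": 0.06}
    - {"rotation": [0,0,0],"slide": [-0.015,0,0.027],"jaw": 0.06}
    - {"rotation": [0,0,0],"slide": [0,0,0],"jaw": 0.06}
    - {"rotation": [0,0,0],"slide": [0,0,0],"jaw": 0.06}

```text
time: 10.65
ee_pos: [553.5, -292.1, 176.8]
tool_rot: [0.946, -0.192, 0.256, 0.052]
wrist_force: [0.0, -0.7, -0.5]
gripper_width: 60.3
grip_force: 0.0
```

Run:
```python
from h import *
s=st()
g=np.array([549.3,-289.9,146])+6*far
plan(RB,[g])
a=env.get_image('side');b=env.get_image('top')
print(proj(a,s['ee_pos']),proj(b,s['ee_pos']))
x=cv2.resize(a['img'][170:270,320:420],(400,400),interpolation=cv2.INTER_CUBIC);y=cv2.resize(b['img'][140:210,340:410],(400,400),interpolation=cv2.INTER_CUBIC)
cv2.imwrite('pics/gr.png',np.hstack([x,y])[:,:,::-1])
for c,d,bx in (('side',a,(330,190,110,80)),('top',b,(355,125,50,70))):
    for n in('green','red','blue'):
        try:f=feat(mask(d,n,bx));print(c,n,f[0],f[2])
        except Exception:print(c,n,'-')
```

```text
10.65 p [ 553.52  -292.1    176.766] F [ 0.03  -0.699 -0.492] w 60.3 gf 0.0 q [-0.61  0.34  1.89  0.26  0.4   1.15]
y [-0.391 -0.921  0.001] z [ 0.464 -0.198 -0.864]
turn [-0.008 -0.002  3.141] deg 180.0 rows 22
   slide mm [14.3  0.4 27.3]
turn [ 0.001 -0.005 -0.   ] deg 0.3 rows 1
   slide mm [-14.3  -0.4  27.3]
[[357.332 216.637]] [[374.473 176.176]]
side green [356.13  226.192] 177
side red [381.475 232.   ] 305
side blue [403.817 238.155] 278
top green [373.736 174.679] 53
top red [379.849 159.733] 146
top blue [385.402 145.462] 117
```

step_arm:
  rows:
    - {"rotation": [0,0,0],"slide": [-0.005,0,0.009],"jaw": 0.06}
    - {"rotation": [0,0,0],"slide": [-0.005,0,0.009],"jaw": 0.06}
    - {"rotation": [0,0,0],"slide": [-0.004,0,0.009],"jaw": 0.06}
    - {"rotation": [0,0,0],"slide": [0,0,0],"jaw": 0.05}
    - {"rotation": [0,0,0],"slide": [0,0,0],"jaw": 0.04}

```text
time: 11.25
ee_pos: [555.1, -292.5, 145.1]
tool_rot: [0.946, -0.192, 0.256, 0.052]
wrist_force: [0.7, -0.6, 1.1]
gripper_width: 48.3
grip_force: 0.0
```

step_arm:
  rows:
    - {"rotation": [0,0,0],"slide": [0,0,0],"jaw": 0.034}
    - {"rotation": [0,0,0],"slide": [0,0,0],"jaw": 0.031}
    - {"rotation": [0,0,0],"slide": [0,0,0],"jaw": 0.029}
    - {"rotation": [0,0,0],"slide": [0,0,0],"jaw": 0.029}
    - {"rotation": [0,0,0],"slide": [0,0,0],"jaw": 0.029}

```text
time: 11.75
ee_pos: [555.4, -292.2, 145.9]
tool_rot: [0.946, -0.192, 0.256, 0.052]
wrist_force: [1.0, 5.6, 3.0]
gripper_width: 29.9
grip_force: 20.2
```

step_arm:
  rows:
    - {"rotation": [0,0,0],"slide": [-0.0055,0,-0.0032],"jaw": 0.029}
    - {"rotation": [0,0,0],"slide": [-0.0055,0,-0.0032],"jaw": 0.029}
    - {"rotation": [0,0,0],"slide": [-0.0055,0,-0.0032],"jaw": 0.029}
    - {"rotation": [0,0,0],"slide": [-0.0055,0,-0.0032],"jaw": 0.029}
    - {"rotation": [0,0,0],"slide": [0,0,0],"jaw": 0.029}

```text
time: 12.25
ee_pos: [531.6, -282.5, 146.2]
tool_rot: [0.946, -0.192, 0.256, 0.052]
wrist_force: [-2.5, 5.4, 7.6]
gripper_width: 29.9
grip_force: 20.3
```

Run:
```python
from h import *
s=st()
b=env.get_image('top');a=env.get_image('side')
for c,d,bx in (('side',a,(330,190,110,80)),('top',b,(345,125,60,90))):
    for n in('green','red','blue'):
        try:f=feat(mask(d,n,bx));print(c,n,f[0],f[2])
        except Exception:print(c,n,'-')
for y in (45,67,72,-19.5): print(y,[hfeat(d,railpts([591,-307.5,np.radians(67.05)],y)(BOX+[0,0,66]))[0] for d in(a,b)])
```

```text
12.25 p [ 531.648 -282.511  146.186] F [-2.544  5.384  7.648] w 29.9 gf 20.3 q [-0.62  0.36  1.97  0.35  0.31  1.05]
y [-0.391 -0.921  0.001] z [ 0.465 -0.198 -0.863]
side green [347.449 220.323] 127
side red [381.521 232.056] 305
side blue [403.817 238.155] 278
top green [370.81  182.952] 63
top red [379.807 159.745] 145
top blue [385.402 145.462] 117
45 [array([354.844, 224.591]), array([372.901, 178.27 ])]
67 [array([345.812, 222.169]), array([370.44 , 184.538])]
72 [array([343.776, 221.623]), array([369.88 , 185.966])]
-19.5 [array([382.016, 231.87 ]), array([380.057, 159.997])]
```

step_arm:
  rows:
    - {"rotation": [0,0,0],"slide": [0,0,0],"jaw": 0.04}
    - {"rotation": [0,0,0],"slide": [0,0,0],"jaw": 0.055}
    - {"rotation": [0,0,0],"slide": [0,0,0],"jaw": 0.06}
    - {"rotation": [0,0,0],"slide": [0.006,0,-0.01],"jaw": 0.06}
    - {"rotation": [0,0,0],"slide": [0.0115,0,-0.02],"jaw": 0.06}
    - {"rotation": [0,0,0],"slide": [0.013,0,0.0075],"jaw": 0.03}
    - {"rotation": [0,0,0],"slide": [0.013,0,0.0075],"jaw": 0.0}
    - {"rotation": [0,0,0],"slide": [0.0126,0,0.0073],"jaw": 0.0}

```text
time: 13.15
ee_pos: [573.4, -300.5, 181.6]
tool_rot: [0.946, -0.192, 0.256, 0.053]
wrist_force: [-0.6, 0.7, 0.2]
gripper_width: 40.5
grip_force: 0.0
```

step_arm:
  rows:
    - {"rotation": [0,0,0],"slide": [0,0,0],"jaw": 0.0}
    - {"rotation": [0,0,0],"slide": [0,0,0],"jaw": 0.0}
    - {"rotation": [0,0,0],"slide": [0,0,0],"jaw": 0.0}

```text
time: 13.45
ee_pos: [572.1, -299.7, 180.5]
tool_rot: [0.946, -0.192, 0.256, 0.052]
wrist_force: [-0.2, 0.3, -0.2]
gripper_width: 16.6
grip_force: 0.0
```

Run:
```python
from h import *
s=st()
t=C0-20*far+[0,0,154]
plan(RB,[t,t+23*far])
```

```text
13.45 p [ 572.137 -299.733  180.498] F [-0.163  0.301 -0.188] w 16.6 gf 0.0 q [-0.6   0.37  1.84  0.24  0.43  1.18]
y [-0.391 -0.921  0.001] z [ 0.464 -0.197 -0.864]
turn [-0.007 -0.001  3.141] deg 180.0 rows 22
   slide mm [12.9  0.2 23.1]
   slide mm [-19.9  -0.   11.5]
turn [ 0.001 -0.005 -0.   ] deg 0.3 rows 1
   slide mm [-12.9  -0.2  23.1]
   slide mm [19.9  0.  11.5]
```

step_arm:
  rows:
    - {"rotation": [0,0,0],"slide": [0,0,0],"jaw": 0.0}
    - {"rotation": [0,0,0],"slide": [0,0,0],"jaw": 0.0}
    - {"rotation": [0,0,0],"slide": [-0.0065,0,0.0115],"jaw": 0.0}
    - {"rotation": [0,0,0],"slide": [-0.0065,0,0.0115],"jaw": 0.0}
    - {"rotation": [0,0,0],"slide": [0,0,0],"jaw": 0.0}
    - {"rotation": [0,0,0],"slide": [0.005,0,0.0029],"jaw": 0.0}
    - {"rotation": [0,0,0],"slide": [0.005,0,0.0029],"jaw": 0.0}
    - {"rotation": [0,0,0],"slide": [0,0,0],"jaw": 0.0}

```text
time: 14.25
ee_pos: [584.6, -305.1, 154.4]
tool_rot: [0.946, -0.192, 0.256, 0.052]
wrist_force: [-0.4, 1.0, 0.2]
gripper_width: 0.5
grip_force: 0.0
```

step_arm:
  rows:
    - {"rotation": [0,0,0],"slide": [0.0026,0,0.0015],"jaw": 0.0}
    - {"rotation": [0,0,0],"slide": [0.0026,0,0.0015],"jaw": 0.0}
    - {"rotation": [0,0,0],"slide": [0.0026,0,0.0015],"jaw": 0.0}
    - {"rotation": [0,0,0],"slide": [0,0,0],"jaw": 0.0}

```text
time: 14.65
ee_pos: [592.1, -308.2, 154.0]
tool_rot: [0.946, -0.192, 0.256, 0.052]
wrist_force: [-3.3, 1.4, 1.9]
gripper_width: 0.4
grip_force: 1.7
```

```bash
cat > rowfit.py <<'E'
from h import *
s=st(); print('tcp rail y',-(np.array(s['ee_pos'])-C0)@far,'x',(np.array(s['ee_pos'])-C0)@[.39,.9208,0])
b=env.get_image('top');a=env.get_image('side')
for n in('green','red','blue'):
    for c,d,bx in (('side',a,(330,190,110,80)),('top',b,(345,125,60,90))):
        try:
            f=feat(mask(d,n,bx))
            ys=np.linspace(-90,90,181); q=np.array([hfeat(d,railpts([591,-307.5,np.radians(67.05)],y)(BOX+[0,0,66]))[0] for y in ys])
            k=0 if c=='side' else 1; print(c,n,f[2],'y=',ys[np.argmin(abs(q[:,k]-f[0][k]))])
        except Exception:print(c,n,'-')
E
python3 rowfit.py
```

```text
14.65 p [ 592.116 -308.169  154.031] F [-3.254  1.359  1.903] w 0.4 gf 1.7 q [-0.59  0.44  1.8   0.25  0.39  1.18]
y [-0.39  -0.921  0.001] z [ 0.464 -0.197 -0.864]
tcp rail y -1.2881598926706415 x -0.18052029569204453
side green 169 y= 71.0
top green -
side red 309 y= -29.0
top red 139 y= -31.0
side blue 284 y= -71.0
top blue 113 y= -74.0
```

step_arm:
  rows:
    - {"rotation": [0,0,0],"slide": [-0.013,0,-0.0075],"jaw": 0.0}
    - {"rotation": [0,0,0],"slide": [0.015,0,-0.026],"jaw": 0.0}
    - {"rotation": [0,0,0],"slide": [0.025,0,-0.043],"jaw": 0.06}
    - {"rotation": [0,0,0],"slide": [0.02,0,-0.035],"jaw": 0.09}
    - {"rotation": [0,0,0],"slide": [0,0,0],"jaw": 0.09}
    - {"rotation": [0,0,0],"slide": [0,0,0],"jaw": 0.09}

```text
time: 15.35
ee_pos: [577.9, -302.1, 274.9]
tool_rot: [0.946, -0.192, 0.257, 0.053]
wrist_force: [-0.3, -0.5, -0.1]
gripper_width: 27.9
grip_force: 0.0
```

Run:
```python
from yfit import *
bx=dict(side=(270,170,80,80),top=(290,190,70,60))
for yw in (68,72,76):
    F={c:feat(mask(D[c],'yellow',bx[c])) for c in D}
    def res(p):
        P=BOX@R.from_euler('z',yw,degrees=True).as_matrix().T+[p[0],p[1],0]; r=[]
        for c in F: r+=list(hfeat(D[c],P)[0]-F[c][0])
        return np.array(r)
    s=least_squares(res,[430,-140],diff_step=3e-3); print(yw,s.x,s.fun,[F[c][2] for c in F])
fd=np.array([np.cos(np.radians(-18.5)),np.sin(np.radians(-18.5)),0])
Y=frame(np.radians(71.5),np.radians(161.5),np.radians(30))
g=np.array([*s.x,80])+6*fd; print(g)
plan(Y,[g+[0,0,100],g])
```

```text
15.35 p [ 577.901 -302.149  274.922] F [-0.332 -0.453 -0.134] w 27.9 gf 0.0 q [-0.59  0.26  1.73  0.16  0.64  1.27]
y [-0.39  -0.921  0.001] z [ 0.466 -0.198 -0.862]
68 [ 428.442 -144.581] [ 0.472 -0.7    0.547  0.577] [209, 108]
72 [ 428.447 -144.595] [ 0.465 -0.695  0.55   0.571] [209, 108]
76 [ 428.455 -144.598] [ 0.46  -0.692  0.547  0.564] [209, 108]
[ 434.145 -146.502   80.   ]
turn [-0.005 -0.061  3.073] deg 176.1 rows 21
   slide mm [206.5 101.8 -12.2]
   slide mm [50.   0.  86.6]
turn [ 0.039 -0.003 -0.068] deg 4.5 rows 1
   slide mm [-206.5 -101.8  -12.2]
   slide mm [-50.    0.   86.6]
```

step_arm:
  rows:
    - {"rotation": [0.039,-0.003,-0.068],"slide": [0,0,0],"jaw": 0.09}
    - {"rotation": [0,0,0],"slide": [-0.0265,-0.017,-0.0158],"jaw": 0.09}
    - {"rotation": [0,0,0],"slide": [-0.0265,-0.017,-0.0158],"jaw": 0.09}
    - {"rotation": [0,0,0],"slide": [-0.0265,-0.017,-0.0158],"jaw": 0.09}
    - {"rotation": [0,0,0],"slide": [-0.0265,-0.017,-0.0158],"jaw": 0.09}
    - {"rotation": [0,0,0],"slide": [-0.0265,-0.017,-0.0158],"jaw": 0.09}
    - {"rotation": [0,0,0],"slide": [-0.0265,-0.017,-0.0158],"jaw": 0.09}
    - {"rotation": [0,0,0],"slide": [0,0,0],"jaw": 0.08}

```text
time: 16.25
ee_pos: [432.0, -144.3, 274.7]
tool_rot: [0.954, -0.155, 0.255, 0.042]
wrist_force: [1.1, -0.3, -0.5]
gripper_width: 85.3
grip_force: 0.0
```

step_arm:
  rows:
    - {"rotation": [0,0,0],"slide": [-0.02,0,0.0346],"jaw": 0.08}
    - {"rotation": [0,0,0],"slide": [-0.02,0,0.0346],"jaw": 0.08}
    - {"rotation": [0,0,0],"slide": [0,0,0],"jaw": 0.08}
    - {"rotation": [0,0,0],"slide": [0,0,0],"jaw": 0.08}

```text
time: 16.65
ee_pos: [434.8, -147.0, 196.2]
tool_rot: [0.953, -0.155, 0.255, 0.042]
wrist_force: [0.3, -0.2, 0.5]
gripper_width: 79.9
grip_force: 0.0
```

```bash
python3 - <<'E'
from h import *
st()
g=np.array([434.1,-146.5,80]); Y=frame(np.radians(71.5),np.radians(161.5),np.radians(30))
plan(Y,[g])
E
python3 rowfit.py
```

```text
16.65 p [ 434.767 -146.952  196.211] F [ 0.342 -0.169  0.497] w 79.9 gf 0.0 q [-0.47  0.01  2.25  0.2   0.37  1.25]
y [-0.317 -0.948  0.001] z [ 0.474 -0.159 -0.866]
turn [-0.     0.001 -3.141] deg 180.0 rows 22
   slide mm [ 58.8   0.2 100.3]
turn [0.001 0.    0.   ] deg 0.0 rows 1
   slide mm [-58.8  -0.2 100.3]
16.65 p [ 434.767 -146.952  196.211] F [ 0.342 -0.169  0.497] w 79.9 gf 0.0 q [-0.47  0.01  2.25  0.2   0.37  1.25]
y [-0.317 -0.948  0.001] z [ 0.474 -0.159 -0.866]
tcp rail y 206.47329707755102 x 86.90198931922365
side green 258 y= 72.0
top green 121 y= 70.0
side red 306 y= -29.0
top red 144 y= -31.0
side blue 284 y= -71.0
top blue 113 y= -74.0
```

step_arm:
  rows:
    - {"rotation": [0,0,0],"slide": [-0.015,0,0.025],"jaw": 0.08}
    - {"rotation": [0,0,0],"slide": [-0.015,0,0.025],"jaw": 0.08}
    - {"rotation": [0,0,0],"slide": [-0.015,0,0.025],"jaw": 0.08}
    - {"rotation": [0,0,0],"slide": [-0.0138,0,0.0253],"jaw": 0.08}
    - {"rotation": [0,0,0],"slide": [0,0,0],"jaw": 0.06}
    - {"rotation": [0,0,0],"slide": [0,0,0],"jaw": 0.045}
    - {"rotation": [0,0,0],"slide": [0,0,0],"jaw": 0.04}

```text
time: 17.45
ee_pos: [438.2, -143.1, 115.3]
tool_rot: [0.952, -0.152, 0.262, 0.035]
wrist_force: [-0.0, 0.3, -0.4]
gripper_width: 61.1
grip_force: 0.0
```

Run:
```python
from h import *
st()
d=env.get_image('top');print(feat(mask(d,'yellow',(290,190,70,60))))
x=cv2.resize(env.get_image('side')['img'][170:250,260:340],(400,400),interpolation=cv2.INTER_CUBIC);y=cv2.resize(d['img'][180:250,290:360],(400,400),interpolation=cv2.INTER_CUBIC)
cv2.imwrite('pics/yg.png',np.hstack([x,y])[:,:,::-1])
```

```text
17.45 p [ 438.23  -143.069  115.319] F [-0.04   0.276 -0.42 ] w 61.1 gf 0.0 q [-0.47  0.2   2.33  0.84  0.12  0.6 ]
y [-0.308 -0.951 -0.013] z [ 0.489 -0.146 -0.86 ]
(array([328.39, 216.  ]), array([[9.933, 0.865],
       [0.865, 7.558]]), 105)
```

Run:
```python
from h import *
Y=frame(np.radians(71.5),np.radians(161.5),np.radians(20))
print(Y.T)
g=np.array([431.3,-145.5,88]);plan(Y,[g+[0,0,27],g])
```

```text
[[-0.891  0.298 -0.342]
 [ 0.317  0.948 -0.   ]
 [ 0.324 -0.109 -0.94 ]]
turn [ 0.291 -0.025 -3.125] deg 179.8 rows 22
   slide mm [ 5.2 -4.5 -1.9]
   slide mm [ 9.2  0.  25.4]
turn [-0.016 -0.186  0.003] deg 10.7 rows 2
   slide mm [-5.2  4.5 -1.9]
   slide mm [-9.2 -0.  25.4]
```

step_arm:
  rows:
    - {"rotation": [-0.008,-0.093,0.0015],"slide": [0,0,-0.005],"jaw": 0.07}
    - {"rotation": [-0.008,-0.093,0.0015],"slide": [0,0,0],"jaw": 0.07}
    - {"rotation": [0,0,0],"slide": [0,0,0],"jaw": 0.07}
    - {"rotation": [0,0,0],"slide": [0,0,0],"jaw": 0.07}

```text
time: 17.95
ee_pos: [441.4, -135.7, 116.3]
tool_rot: [0.963, -0.15, 0.225, 0.019]
wrist_force: [0.1, 0.3, -0.5]
gripper_width: 69.7
grip_force: 0.0
```

Run:
```python
from h import *
st()
Y=frame(np.radians(71.5),np.radians(161.5),np.radians(20))
g=np.array([431.3,-145.5,88]);plan(Y,[g+[0,0,27],g])
```

```text
17.95 p [ 441.418 -135.666  116.29 ] F [ 0.133  0.328 -0.472] w 69.7 gf 0.0 q [-0.46  0.21  2.27  0.43  0.24  1.03]
y [-0.296 -0.955 -0.032] z [ 0.428 -0.103 -0.898]
turn [ 0.166 -0.059 -3.129] deg 179.6 rows 22
   slide mm [  6.5 -12.5  -1. ]
   slide mm [ 9.2  0.  25.4]
turn [-0.038 -0.106  0.008] deg 6.5 rows 1
   slide mm [-6.5 12.5 -1. ]
   slide mm [-9.2 -0.  25.4]
```

step_arm:
  rows:
    - {"rotation": [-0.019,-0.053,0.004],"slide": [0,0,0],"jaw": 0.07}
    - {"rotation": [-0.019,-0.053,0.004],"slide": [0,0,0],"jaw": 0.07}
    - {"rotation": [0,0,0],"slide": [-0.0033,0.0062,-0.0005],"jaw": 0.07}
    - {"rotation": [0,0,0],"slide": [-0.0032,0.0063,-0.0005],"jaw": 0.07}
    - {"rotation": [0,0,0],"slide": [0,0,0],"jaw": 0.07}
    - {"rotation": [0,0,0],"slide": [0,0,0],"jaw": 0.07}

```text
time: 18.55
ee_pos: [431.0, -145.2, 114.6]
tool_rot: [0.972, -0.159, 0.171, 0.027]
wrist_force: [0.5, -0.5, 0.3]
gripper_width: 69.9
grip_force: 0.0
```

Run:
```python
from h import *
st()
Y=frame(np.radians(71.5),np.radians(161.5),np.radians(20))
g=np.array([431.3,-145.5,88]);plan(Y,[g+[0,0,27],g])
```

```text
18.55 p [ 431.034 -145.206  114.62 ] F [ 0.483 -0.539  0.259] w 69.9 gf 0.0 q [-0.46  0.21  2.22  0.13  0.36  1.33]
y [-0.318 -0.948 -0.001] z [ 0.324 -0.108 -0.94 ]
turn [0.001 0.001 3.14 ] deg 179.9 rows 22
   slide mm [-0.5 -0.2 -0.2]
   slide mm [ 9.2  0.  25.4]
turn [-0.001  0.    -0.001] deg 0.1 rows 1
   slide mm [ 0.5  0.2 -0.2]
   slide mm [-9.2 -0.  25.4]
```

Good. Down, then close gradually.

step_arm:
  rows:
    - {"rotation": [0,0,0],"slide": [-0.0046,0,0.0127],"jaw": 0.07}
    - {"rotation": [0,0,0],"slide": [-0.0046,0,0.0127],"jaw": 0.07}
    - {"rotation": [0,0,0],"slide": [0,0,0],"jaw": 0.06}
    - {"rotation": [0,0,0],"slide": [0,0,0],"jaw": 0.05}
    - {"rotation": [0,0,0],"slide": [0,0,0],"jaw": 0.045}
    - {"rotation": [0,0,0],"slide": [0,0,0],"jaw": 0.04}
    - {"rotation": [0,0,0],"slide": [0,0,0],"jaw": 0.036}
    - {"rotation": [0,0,0],"slide": [0,0,0],"jaw": 0.033}

```text
time: 19.35
ee_pos: [431.3, -145.5, 87.9]
tool_rot: [0.972, -0.159, 0.171, 0.028]
wrist_force: [-0.8, 0.2, -0.1]
gripper_width: 33.9
grip_force: 0.0
```

step_arm:
  rows:
    - {"rotation": [0,0,0],"slide": [0,0,0],"jaw": 0.031}
    - {"rotation": [0,0,0],"slide": [0,0,0],"jaw": 0.029}
    - {"rotation": [0,0,0],"slide": [0,0,0],"jaw": 0.027}
    - {"rotation": [0,0,0],"slide": [0,0,0],"jaw": 0.027}
    - {"rotation": [0,0,0],"slide": [0,0,0],"jaw": 0.027}

```text
time: 19.85
ee_pos: [431.2, -145.6, 87.7]
tool_rot: [0.972, -0.159, 0.171, 0.028]
wrist_force: [0.4, -1.5, 1.0]
gripper_width: 29.6
grip_force: 29.8
```

step_arm:
  rows:
    - {"rotation": [0,0,0],"slide": [0.007,0,-0.02],"jaw": 0.027}
    - {"rotation": [0,0,0],"slide": [0.0145,0,-0.04],"jaw": 0.027}
    - {"rotation": [0,0,0],"slide": [0.0145,0,-0.04],"jaw": 0.027}
    - {"rotation": [0,0,0],"slide": [0.0145,0,-0.04],"jaw": 0.027}
    - {"rotation": [0,0,0],"slide": [0.0145,0,-0.04],"jaw": 0.027}
    - {"rotation": [0,0,0],"slide": [0.0075,0,-0.02],"jaw": 0.027}
    - {"rotation": [0,0,0],"slide": [0,0,0],"jaw": 0.027}

```text
time: 20.55
ee_pos: [431.8, -145.8, 302.9]
tool_rot: [0.972, -0.159, 0.173, 0.028]
wrist_force: [-0.1, 0.2, -2.4]
gripper_width: 29.7
grip_force: 29.8
```

Run:
```python
from h import *
st()
B20=frame(np.radians(67.05),np.radians(157.05),np.radians(20))
g=C0-17.5*far+[0,0,153.7]
plan(B20,[g+[0,0,146],g])
```

```text
20.55 p [ 431.811 -145.821  302.919] F [-0.149  0.177 -2.436] w 29.7 gf 29.8 q [-0.46 -0.09  1.99  0.06  0.89  1.41]
y [-0.318 -0.948  0.   ] z [ 0.327 -0.11  -0.938]
turn [ 0.006 -0.04  -3.069] deg 175.9 rows 21
   slide mm [-179.4  -86.8   68.7]
   slide mm [ 49.9   0.  137.2]
turn [-0.026 -0.004  0.072] deg 4.4 rows 1
   slide mm [179.4  86.8  68.7]
   slide mm [-49.9  -0.  137.2]
```

step_arm:
  rows:
    - {"rotation": [-0.026,-0.004,0.072],"slide": [0,0,0],"jaw": 0.027}
    - {"rotation": [0,0,0],"slide": [0.03,0.0145,0.0115],"jaw": 0.027}
    - {"rotation": [0,0,0],"slide": [0.03,0.0145,0.0115],"jaw": 0.027}
    - {"rotation": [0,0,0],"slide": [0.03,0.0145,0.0115],"jaw": 0.027}
    - {"rotation": [0,0,0],"slide": [0.03,0.0145,0.0115],"jaw": 0.027}
    - {"rotation": [0,0,0],"slide": [0.03,0.0145,0.0115],"jaw": 0.027}
    - {"rotation": [0,0,0],"slide": [0.03,0.0143,0.0112],"jaw": 0.027}
    - {"rotation": [0,0,0],"slide": [0,0,0],"jaw": 0.027}

```text
time: 21.35
ee_pos: [575.4, -302.4, 292.4]
tool_rot: [0.966, -0.197, 0.166, 0.033]
wrist_force: [-0.5, 0.1, -2.6]
gripper_width: 29.9
grip_force: 29.9
```

Run:
```python
from yfit import *
B20=frame(np.radians(67.05),np.radians(157.05),np.radians(20))
g=C0-17.5*far+[0,0,153.7]
plan(B20,[g+[0,0,146],g+[0,0,45],g])
z=env.get_state()['ee_pos'][2]-87.7
F={}
for c,b in dict(side=(320,90,80,130),top=(340,140,70,70)).items():
    F[c]=feat(mask(D[c],'yellow',b)); print(c,F[c][0],F[c][2])
    print(hfeat(D[c],railpts([591,-307.5,np.radians(67.05)],20.5)(BOX+[0,0,z]))[0])
a=cv2.resize(D['side']['img'][110:270,310:440],(400,492),interpolation=cv2.INTER_CUBIC);b=cv2.resize(D['top']['img'][130:230,340:421],(400,492),interpolation=cv2.INTER_CUBIC)
cv2.imwrite('pics/ov.png',np.hstack([a,b])[:,:,::-1])
```

```text
21.35 p [ 575.45  -302.448  292.399] F [-0.462  0.06  -2.566] w 29.9 gf 29.9 q [-0.58  0.31  1.56  0.08  0.94  1.36]
y [-0.391 -0.92  -0.001] z [ 0.307 -0.13  -0.943]
turn [0.015 0.002 3.141] deg 180.0 rows 22
   slide mm [-3.2 -0.  -5.6]
   slide mm [34.5  0.  94.9]
   slide mm [15.4  0.  42.3]
turn [-0.001  0.009 -0.   ] deg 0.5 rows 1
   slide mm [ 3.2  0.  -5.6]
   slide mm [-34.5  -0.   94.9]
   slide mm [-15.4  -0.   42.3]
side [372.207 176.261] 188
[369.82  173.704]Traceback (most recent call last):
  File "<stdin>", line 8, in <module>
  File "h.py", line 33, in mask
    i=np.argmax(s[1:,4])+1; return l==i
      ~~~~~~~~~^^^^^^^^^
    return _wrapfunc(a, 'argmax', axis=axis, out=out, **kwds)
    return bound(*args, **kwds)
ValueError: attempt to get argmax of an empty sequence
```

step_arm:
  rows:
    - {"rotation": [0,0.009,0],"slide": [-0.003,0,0.011],"jaw": 0.027}
    - {"rotation": [0,0,0],"slide": [-0.004,0,0.011],"jaw": 0.027}
    - {"rotation": [0,0,0],"slide": [0,0,0],"jaw": 0.027}
    - {"rotation": [0,0,0],"slide": [0,0,0],"jaw": 0.027}

```text
time: 21.85
ee_pos: [575.2, -300.4, 273.1]
tool_rot: [0.965, -0.196, 0.172, 0.035]
wrist_force: [-0.8, 0.0, -2.1]
gripper_width: 29.9
grip_force: 29.9
```

Run:
```python
from yfit import *
B20=frame(np.radians(67.05),np.radians(157.05),np.radians(20))
g=C0-17.5*far+[0,0,153.7]
plan(B20,[g+[0,0,45],g])
z=env.get_state()['ee_pos'][2]-87.7
P=railpts([591,-307.5,np.radians(67.05)],20.5)
for c in D:
    im=D[c]['img'].copy()
    x,y,w,h=(310,130,100,123) if c=='side' else (345,140,60,74)
    k=400/w; big=cv2.resize(im[y:y+h,x:x+w],(400,492),interpolation=cv2.INTER_CUBIC)
    for p in proj(D[c],P(np.vstack([BOX,[[33,18,0],[33,-18,0],[-33,18,0],[-33,-18,0]]])+[0,0,z])): cv2.circle(big,(int((p[0]-x)*k),int((p[1]-y)*k)),3,(255,0,255),-1)
    D[c]['big']=big
cv2.imwrite('pics/ov.png',np.hstack([D['side']['big'],D['top']['big']])[:,:,::-1])
```

```text
21.85 p [ 575.183 -300.428  273.109] F [-0.848  0.033 -2.111] w 29.9 gf 29.9 q [-0.58  0.32  1.6   0.08  0.88  1.35]
y [-0.39  -0.921 -0.   ] z [ 0.318 -0.134 -0.939]
turn [ 0.007 -0.    -3.141] deg 180.0 rows 22
   slide mm [26.3 -0.1 70.4]
   slide mm [15.4  0.  42.3]
turn [-0.    -0.005  0.   ] deg 0.3 rows 1
   slide mm [-26.3   0.1  70.4]
   slide mm [-15.4  -0.   42.3]
```

View pics/ov.png

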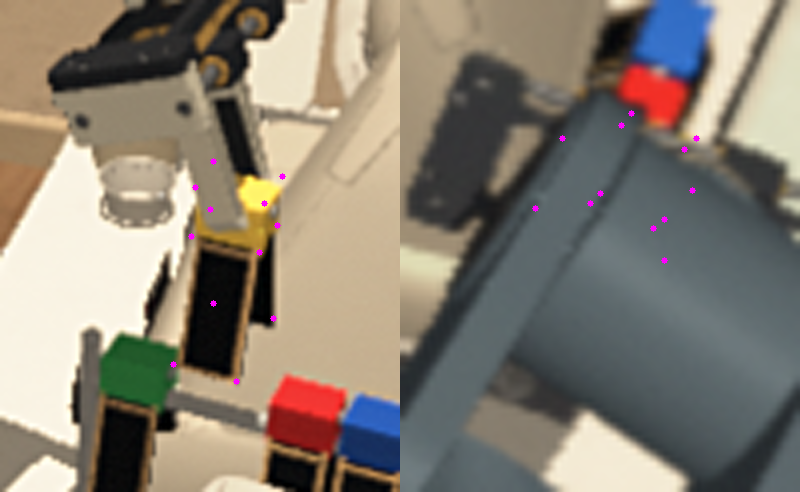

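step_arm:
  rows:
    - {"rotation": [0,0,0],"slide": [-0.0053,0,0.014],"jaw": 0.027}
    - {"rotation": [0,0,0],"slide": [-0.0053,0,0.014],"jaw": 0.027}
    - {"rotation": [0,0,0],"slide": [-0.0053,0,0.014],"jaw": 0.027}
    - {"rotation": [0,0,0],"slide": [-0.0053,0,0.014],"jaw": 0.027}
    - {"rotation": [0,0,0],"slide": [-0.0051,0,0.0144],"jaw": 0.027}
    - {"rotation": [0,0,0],"slide": [0,0,0],"jaw": 0.027}
    - {"rotation": [0,0,0],"slide": [0,0,0],"jaw": 0.027}

```text
time: 22.65
ee_pos: [575.4, -300.9, 198.9]
tool_rot: [0.965, -0.196, 0.172, 0.035]
wrist_force: [0.5, -0.6, -1.7]
gripper_width: 30.1
grip_force: 29.9
```

```bash
python3 - <<'E'
from h import *
B20=frame(np.radians(67.05),np.radians(157.05),np.radians(20))
g=C0-17.5*far+[0,0,153.7]
plan(B20,[g+[0,0,12],g])
E
python3 rowfit.py
```

```text
turn [ 0.007 -0.    -3.141] deg 180.0 rows 22
   slide mm [11.9 -0.  31. ]
   slide mm [ 4.1  0.  11.3]
turn [-0.    -0.005  0.   ] deg 0.3 rows 1
   slide mm [-11.9   0.   31. ]
   slide mm [-4.1 -0.  11.3]
22.65 p [ 575.414 -300.857  198.937] F [ 0.502 -0.598 -1.716] w 30.1 gf 29.9 q [-0.58  0.4   1.68  0.09  0.72  1.33]
y [-0.39  -0.921 -0.   ] z [ 0.319 -0.135 -0.938]
tcp rail y 16.942338524537906 x 0.03831098794179777
side green 253 y= 72.0
top green -
side red 306 y= -29.0
top red 129 y= -32.0
side blue 284 y= -71.0
top blue 113 y= -74.0
```

step_arm:
  rows:
    - {"rotation": [0,0,0],"slide": [-0.004,0,0.0103],"jaw": 0.027}
    - {"rotation": [0,0,0],"slide": [-0.004,0,0.0103],"jaw": 0.027}
    - {"rotation": [0,0,0],"slide": [-0.0036,0,0.0103],"jaw": 0.027}
    - {"rotation": [0,0,0],"slide": [0,0,0],"jaw": 0.027}
    - {"rotation": [0,0,0],"slide": [0,0,0],"jaw": 0.027}

```text
time: 23.25
ee_pos: [574.9, -300.6, 164.8]
tool_rot: [0.965, -0.196, 0.172, 0.035]
wrist_force: [0.3, -0.4, -1.7]
gripper_width: 29.9
grip_force: 29.9
```

step_arm:
  rows:
    - {"rotation": [0,0,0],"slide": [-0.0014,0,0.0038],"jaw": 0.027}
    - {"rotation": [0,0,0],"slide": [-0.0014,0,0.0038],"jaw": 0.027}
    - {"rotation": [0,0,0],"slide": [-0.0007,0,0.0019],"jaw": 0.027}
    - {"rotation": [0,0,0],"slide": [0,0,0],"jaw": 0.027}

```text
time: 23.65
ee_pos: [574.9, -300.5, 154.7]
tool_rot: [0.965, -0.196, 0.172, 0.035]
wrist_force: [-0.0, 0.4, -1.7]
gripper_width: 29.3
grip_force: 29.9
```

step_arm:
  rows:
    - {"rotation": [0,0,0],"slide": [-0.0003,0,0.001],"jaw": 0.027}
    - {"rotation": [0,0,0],"slide": [-0.0003,0,0.001],"jaw": 0.027}
    - {"rotation": [0,0,0],"slide": [0,0,0],"jaw": 0.027}
    - {"rotation": [0,0,0],"slide": [0,0,0],"jaw": 0.027}

```text
time: 24.05
ee_pos: [575.5, -300.7, 153.9]
tool_rot: [0.965, -0.196, 0.173, 0.035]
wrist_force: [-2.6, 3.4, 5.9]
gripper_width: 29.9
grip_force: 29.9
```

step_arm:
  rows:
    - {"rotation": [0,0,0],"slide": [0,0,0],"jaw": 0.033}
    - {"rotation": [0,0,0],"slide": [0,0,0],"jaw": 0.04}
    - {"rotation": [0,0,0],"slide": [0,0,0],"jaw": 0.05}
    - {"rotation": [0,0,0],"slide": [0,0,0],"jaw": 0.055}
    - {"rotation": [0,0,0],"slide": [0.0034,0,-0.0094],"jaw": 0.055}
    - {"rotation": [0,0,0],"slide": [0.0068,0,-0.0188],"jaw": 0.055}
    - {"rotation": [0,0,0],"slide": [0.0136,0,-0.0376],"jaw": 0.055}
    - {"rotation": [0,0,0],"slide": [0.0136,0,-0.0376],"jaw": 0.055}

```text
time: 24.85
ee_pos: [574.2, -300.3, 264.6]
tool_rot: [0.965, -0.196, 0.172, 0.035]
wrist_force: [-0.3, 0.3, 1.1]
gripper_width: 54.8
grip_force: 0.0
```

step_arm:
  rows:
    - {"rotation": [0,0,0],"slide": [-0.03,0,-0.04],"jaw": 0.055}
    - {"rotation": [0,0,0],"slide": [-0.03,0,-0.04],"jaw": 0.055}
    - {"rotation": [0,0,0],"slide": [-0.03,0,-0.04],"jaw": 0.055}
    - {"rotation": [0,0,0],"slide": [0,0,0],"jaw": 0.055}
    - {"rotation": [0,0,0],"slide": [0,0,0],"jaw": 0.055}
    - {"rotation": [0,0,0],"slide": [0,0,0],"jaw": 0.055}

```text
time: 25.45
ee_pos: [458.8, -251.6, 343.8]
tool_rot: [0.965, -0.196, 0.172, 0.035]
wrist_force: [0.1, 0.2, 0.3]
gripper_width: 55.1
grip_force: 0.0
```

```bash
sed -i "s/for n in('green','red','blue')/for n in('yellow','green','red','blue')/; s/print(c,n,f\[2\],'y=',/print(c,n,f[2],f[0]-q[np.argmin(abs(q[:,k]-f[0][k]))],'y=',/" rowfit.py; python3 rowfit.py
```

```text
25.45 p [ 458.842 -251.577  343.825] F [0.083 0.189 0.297] w 55.1 gf 0.0 q [-0.63  0.02  1.79  0.1   0.99  1.3 ]
y [-0.39  -0.921 -0.   ] z [ 0.318 -0.134 -0.939]
tcp rail y 143.50112770554097 x -0.04815224366640081
side yellow 293 [0.082 0.011] y= 21.0
top yellow 154 [-0.407  0.081] y= 18.0
side green 256 [0.009 0.537] y= 72.0
top green 123 [-0.21  -0.134] y= 70.0
side red 305 [-0.115  0.107] y= -29.0
top red 143 [-0.463  0.117] y= -31.0
side blue 284 [-0.15   0.262] y= -71.0
top blue 113 [-0.324  0.128] y= -74.0
```

```bash
python3 -c "
from workcell import env
print(env.sign_off())"
```

```text
the job is handed in; nothing more can be done
None
```

I stood the yellow ticket up, took it afresh and hung it on the bar between green and red, about 50 mm from each. All four tickets looked seated in the last images, and I handed the job in at about 25.5 s; the judge's verdict was not shown.

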